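# Clamp a cover plate with three clicks of a ratchet lever and hold it

## Robot

A 6-joint arm with a two-finger parallel gripper is mounted at the origin on a cart in front of the work surface, level with it; the furniture and walls round the work are solid. World frame = base frame: x ahead of the robot, y to its left, z up, the work surface at z = 0. Lengths are in m, angles in rad, forces in N, time in s.
With the tool pointing down it reaches from about 0.275 to 0.725 m from the base axis. Payload 5.6 kg.
Tool frame: the origin (TCP) lies at the centre of the arm's flange, where the gripper is bolted on; the fingertips stand 173 mm ahead of it and the grasp point (between the pads) lies 155 mm ahead of it (robot.tcp_to_grasp is the distance from the TCP to the grasp point, in m); z points along the fingers, x is the direction in which the jaws open and shut, and the axes are right-handed (so a half turn about z gives the same grasp; the last joint's range is limited). The gripper opens to 85 mm and grips with 20 to 120 N. Pads are 22 mm wide; open, the fingers measure 114 mm over their backs; the gripper's body (76 mm by 85 mm) begins 54 mm behind the grasp point. The pads swing forward as they close: fully open they stand 13 mm farther back than shut.
Start: joints at [1.498, 0.255, 0.108, 0, -1.424, -0.285], TCP at [0.193, 0.515, 0.405] pointing down, gripper open.
Joint ranges: [-2.95, 2.95], [-1.21, 1.97], [-1.09, 1.5], [-2.87, 1.71], [-2.94, -0.07], [-3.05, 3.05]. Speed limits (rad/s): [2.57, 2.57, 3.14, 3.14, 3.14, 3.14].

## Interface

Orientations are given as [roll, pitch, yaw] about the fixed x, y, z axes, in that order (R = Rz(yaw) Ry(pitch) Rx(roll)).
In Python, from plant import robot, imaging gives the robot as it stands. The module is installed in compiled form; this text tells all that it offers.
- The arm moves only by the tool arm_command, never from a script. Its arguments are lists of equal length, an entry for each row: "dp": the shift along the world's x, y, z in mm, a list of three; "turn": the turn about the world's z in rad; "grip": the opening, from 0 (shut) to 1 (fully open). In form: {"dp": [[x, y, z], ...], "turn": [turn, ...], "grip": [grip, ...]}. A call has 1 to 20 rows; each row shifts and turns the commanded pose from where the row before left it; what a row does not reach is not made up. A row lasts 1/8 s, in which the tool goes at most 62.5 mm and 10.7 degrees, less where a joint would pass 70% of its speed; a pose out of reach is approached as far as the arm can. A call with a gripper value outside its range is refused whole. The fingers move at their own pace and stop on an object; the grip force is fixed at half the most. Time passes only in rows, so rows that do not move let the fingers close. It gives the time, the measured TCP pose, the force and the opening at its end, in the units of the state.
- robot.get_state(): the state, without advancing time (a new reading comes with each control period).
- imaging.get_image(name): name is "scene" or "top"; returns a dict with "color" (384x512x3 uint8, blue, green, red), "z_map" (384x512 float32, m along the optical axis (not along the pixel's ray), 0 where there is no reading), "intrinsics" (3x3 intrinsics, pixels), "T" (4x4, takes a point from camera to world coordinates). Camera axes: x right, y down, z forward; pixel columns grow to the right and rows downward; lengths in m; the calibration is good to about 2 mm. A picture is of the moment at which its call begins.
- robot.job_done(): hands the job in, once; it reports no verdict.
The state is a dict: "time": time; "joint_pos": joint angles; "joint_vel": joint speeds; "joint_efforts": joint torques, N m; "ee_pos": TCP position; "tcp_rot": TCP orientation; "contact_force": force on the tool from outside, world axes, zero at the start; "ft_torque": the same for the moment, N m; "grip_width": finger opening in m.
Only numpy, scipy, OpenCV 4.12 (cv2) and the standard library are available. Lean on these libraries where they do the work, as an engineer would, in place of code of your own. Each camera call takes 0.05 s, during which the arm holds its last target.

## Task

Lay the flat grey cover plate from the bench onto the raised seat of the clamping fixture, between its guide pins and its end stop, and press it down with the fingers until it sits flat and level. Then swing the ratchet lever by its upright black grip, away from the seat, through exactly three clicks that you can feel (the brittle plate must not get a fourth), so that the jaw pushes the plate against the end stop. Finish while still holding the lever at the third click, because it springs back when let go; leave the glassware, bottle and timer standing around where they are.

Things in the scene. Friction and masses are not known exactly. Their poses are not given: they have to be found in the camera images.
- fixture: Clamping fixture bolted down: grey base plate 130 (x) x 280 (y) x 12 mm, all on it below 62 mm but the lever's grip. Origin on the bench surface 15 mm to +y of the base's middle; y runs from the lever (-y end) to the raised seat and end stop (+y end), z up. Place and yaw (within 0.25 rad) vary.
- seat (a point): Centre of the seat's flat top, fixture (0, 60, 40) mm, fixture axes. Block 50 (x) x 95 (y) mm, narrower than the plate: fingers at the plate's long sides have free room 28 mm below the seat. 8 mm guide pins at x +-36.5, y +-32 from here, up to 7 mm above the seat, leave 2.5 mm each side of a centred plate. End stop face at y +47 (3 mm beyond a centred plate), 8 mm above the seat.
- jaw_face (a point): Middle of the face of the sliding steel jaw, 40 mm wide, top at z 55.5 mm, at the -y end of the seat. At rest it is 53 mm from the seat point (9 mm clear of a centred plate). It moves towards +y by 5 mm per click of the lever and is sprung: it gives way with 2 to 4 N once the plate meets the end stop.
- cover_plate: Flat grey cover plate, 60 (x) x 88 (y) x 8 (z) mm, 120 g (varies), lying flat on the bench at the start; either way round will do. Origin at the centre of its underside. It fits between the fingers across its 60 mm width.
- pivot (a point): Point on the bench surface under the lever's vertical pivot, fixture (-25, -85, 0) mm, axes as the fixture's.
- lever_grip (a point): On the axis of the lever's upright black grip, a post of 16 mm diameter from z 39 to 101 mm; this point at z 85, 100 mm from the pivot axis. At rest it lies straight to the fixture's -x from the pivot; the lever swings counterclockwise seen from above, so the grip first moves to the fixture's -y, away from the seat.
- ratchet_lever (a joint): Lever angle in rad, 0 at rest, to 1.0; grows as it advances. Notches at 0.2, 0.4, 0.6, 0.8 (20 mm apart at the grip). A spring returns it to 0 if let go: 4.5 N at the grip, 5.5 N at the third click. Each click adds a ripple of +-2 N: hardest a quarter way between notches, then falling, easiest at three quarters. The post does not turn in the lever: a firm pinch of fixed heading adds 2 N of rubbing. The fourth click begins at 0.7.
- timer: Small white bench timer standing upright, 24 x 64 x 52 mm; origin under its centre. Bystander.
- small_beaker: Small clear beaker, 51 mm wide, 52 mm high; origin under its centre. Bystander.
- vial: Small capped vial, 27 mm wide, 60 mm high; origin under its centre. Bystander.
- brown_bottle: Small brown reagent bottle, 53 mm wide, 141 mm high; origin under its centre. Bystander.
- wide_beaker: Clear beaker, 61 mm wide, 70 mm high; origin under its centre. Bystander.
There are look-alikes about, which are no part of the job. Of the things shaped like the cover_plate, the grey one is meant.

How it is judged:
On the way, in this order (a step that is already met when the one before it is completed fails the run):
1. the plate lies level on the seat between the pins and is pressed down on it (more than 4 N), the lever still at rest (angle between cover_plate's own z axis and vertical below 0.04 rad and angle between the x axis of cover_plate and the x axis of seat, either way round below 0.12 rad and z of cover_plate in the frame of seat between -0.002 and 0.002 m and x of cover_plate in the frame of seat between -0.006 and 0.006 m and y of cover_plate in the frame of seat between -0.012 and 0.006 m and contact force between cover_plate and fixture above 4 N and value of joint ratchet_lever below 0.1 rad), for 0.2 s.
2. the lever stands at its third click, held by the fingers (value of joint ratchet_lever between 0.51 and 0.69 rad and contact force between the fingers and ratchet_lever above 1 N), for 0.3 s.
At the end, for the whole second after the job is handed in: The fingers hold the lever (over 1 N) at rest at its third click (0.51 to 0.69 rad); the plate lies on the seat (tilt < 0.04 rad, height within 2 mm, turned < 0.12 rad, within 6 mm of the middle line), pushed 1 to 6 mm from the seat centre towards the end stop, which is at 3 mm (all of step 2 and angle between cover_plate's own z axis and vertical below 0.04 rad and angle between the x axis of cover_plate and the x axis of seat, either way round below 0.12 rad and z of cover_plate in the frame of seat between -0.002 and 0.002 m and x of cover_plate in the frame of seat between -0.006 and 0.006 m and y of cover_plate in the frame of seat between 0.001 and 0.006 m and velocity of joint ratchet_lever between -0.1 and 0.1 rad/s); the arm keeps its last pose, push and grip.
It fails at once if the lever is pushed into the fourth click (beyond 0.7 rad) (value of joint ratchet_lever above 0.7 rad).
It fails at once if a bystander is pushed by more than 30 mm or knocked over (distance of any of timer, small_beaker, vial, brown_bottle, wide_beaker from where it was at the start of the episode above 0.03 m or angle between any of timer, small_beaker, vial, brown_bottle, wide_beaker's own z axis and vertical above 0.5 rad).
It also fails if it takes over 66 s, if anything falls off the work surface, if the arm or the gripper's body presses on something with over 40 N, if the wrist force passes 120 N, or if a joint passes its speed limit or range.

## Working session

There is one attempt and no reset: what is moved stays moved. The work goes in short steps, Python scripts to look and compute and a tool call to move; the robot and the scene stay as the last step left them, time stands still between calls to the robot, and variables do not carry over. Pictures are saved under pics/ and viewed, and the job is handed in when it is done.

Besides the shell and the picture viewer there is one more tool, called after "Request:" in YAML: its name, and indented under it one key for each argument. arm_command: Moves the arm, as the interface text tells. Its arguments: {"type":"object","properties":{"dp":{"type":"array"},"turn":{"type":"array"},"grip":{"type":"array"}},"required":["dp","turn","grip"]}

```bash
mkdir -p pics; cat > h.py <<'E'
import numpy as np, cv2
from plant import robot, imaging
def grab(name,tag):
    d=imaging.get_image(name); np.savez(f'{tag}.npz',**d); cv2.imwrite(f'pics/{tag}.png',d['color']); return d
def load(tag):
    return dict(np.load(f'{tag}.npz'))
def cloud(d):
    z=d['z_map'];K=d['intrinsics'];h,w=z.shape
    u,v=np.meshgrid(np.arange(w),np.arange(h))
    P=np.stack([(u-K[0,2])/K[0,0]*z,(v-K[1,2])/K[1,1]*z,z,np.ones_like(z)],-1)
    return (P@d['T'].T)[...,:3]
def ray(d,uv,h):
    K=d['intrinsics'];T=d['T']
    uv=np.atleast_2d(uv).astype(float)
    r=np.c_[(uv[:,0]-K[0,2])/K[0,0],(uv[:,1]-K[1,2])/K[1,1],np.ones(len(uv))]@T[:3,:3].T
    o=T[:3,3]; return o+r*((h-o[2])/r[:,2])[:,None]
E
python3 - <<'E'
from h import *
for n in('scene','top'):
    d=grab(n,n+'0'); print(n,d['intrinsics'].tolist(),d['T'].round(3).tolist())
s=robot.get_state(); print({k:np.round(v,4).tolist() for k,v in s.items()})
print(robot.tcp_to_grasp)
E
```

```text
scene [[348.1086736812208, 0.0, 255.0862090175858], [0.0, 348.1086736812208, 188.41483649834905], [0.0, 0.0, 1.0]] [[0.658, -0.371, 0.656, -0.303], [-0.753, -0.321, 0.574, -0.768], [-0.002, -0.871, -0.491, 0.746], [0.0, 0.0, 0.0, 1.0]]
top [[452.13295066517185, 0.0, 262.42350525143377], [0.0, 452.13295066517185, 189.24556375397987], [0.0, 0.0, 1.0]] [[0.021, -0.994, 0.111, 0.422], [-1.0, -0.02, 0.013, -0.016], [-0.011, -0.111, -0.994, 1.529], [0.0, 0.0, 0.0, 1.0]]
{'time': 0.1, 'joint_pos': [1.4976, 0.2557, 0.1072, -0.0004, -1.4239, -0.2846], 'joint_vel': [-0.0016, -0.0009, 0.0039, 0.0023, 0.0002, -0.0004], 'joint_efforts': [-0.0019, -38.7604, 23.8474, 5.3778, -0.0038, 0.0], 'ee_pos': [0.1925, 0.5151, 0.4039], 'tcp_rot': [-3.1415, -0.0016, -1.9286], 'contact_force': [0.1164, -0.8085, 0.525], 'ft_torque': [0.0108, 0.0115, 0.0562], 'grip_width': 0.0853}
0.1547
```

View pics/scene0.png

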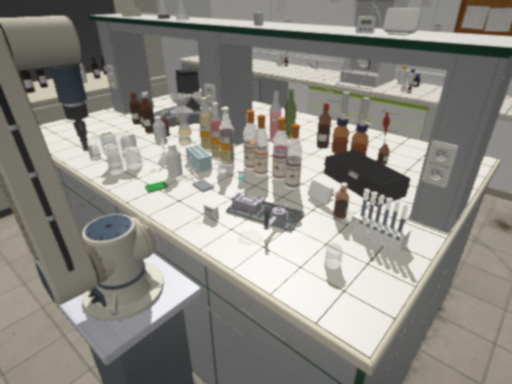

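View pics/top0.png

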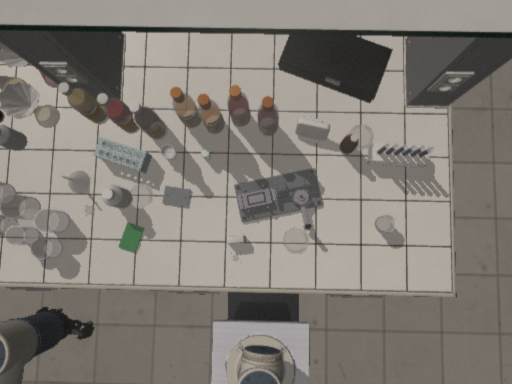

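```bash
python3 - <<'E'
from h import *
d=load('top0')
c=d['color']
cv2.imwrite('pics/top0_z.png',cv2.resize(c[140:270,140:340],None,fx=4,fy=4,interpolation=cv2.INTER_CUBIC)[:, :800])
s=load('scene0')['color']
cv2.imwrite('pics/sc0_z.png',cv2.resize(s[150:280,160:360],None,fx=4,fy=4,interpolation=cv2.INTER_CUBIC))
P=cloud(d)
for u,v in [(177,197),(256,198),(300,196),(308,226),(340,250),(247,215),(277,190),(295,240),(236,240),(132,238),(385,225)]: print((u,v),P[v,u].round(3),d['z_map'][v,u])
E
```

```text
(177, 197) [0.559 0.293 0.005] 1.5332433
(256, 198) [0.558 0.024 0.04 ] 1.4951165
(300, 196) [ 0.566 -0.12   0.055] 1.4790677
(308, 226) [ 0.467 -0.143  0.096] 1.4272691
(340, 250) [ 0.392 -0.261 -0.008] 1.5207323
(247, 215) [0.503 0.054 0.009] 1.5202415
(277, 190) [ 0.589 -0.045  0.01 ] 1.527205
(295, 240) [ 0.423 -0.108  0.004] 1.5143591
(236, 240) [0.419 0.086 0.049] 1.4717929
(132, 238) [0.418 0.44  0.003] 1.5223781
(385, 225) [ 0.479 -0.409  0.005] 1.5159572
```

View pics/top0_z.png

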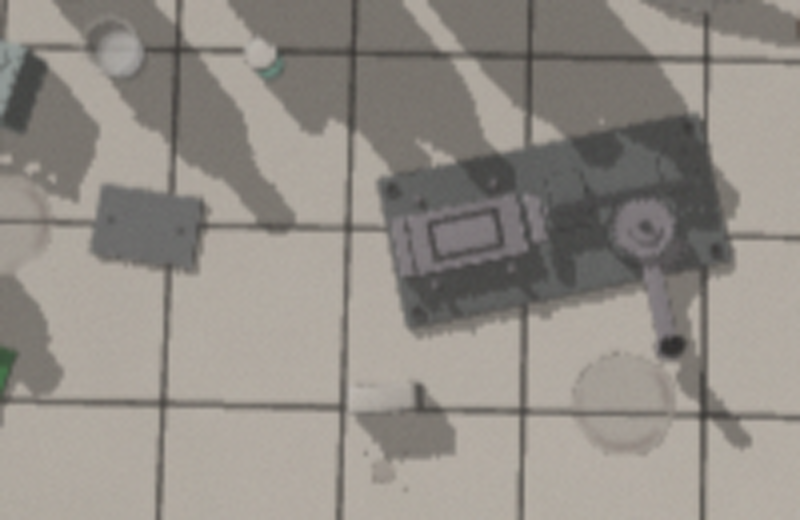

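View pics/sc0_z.png

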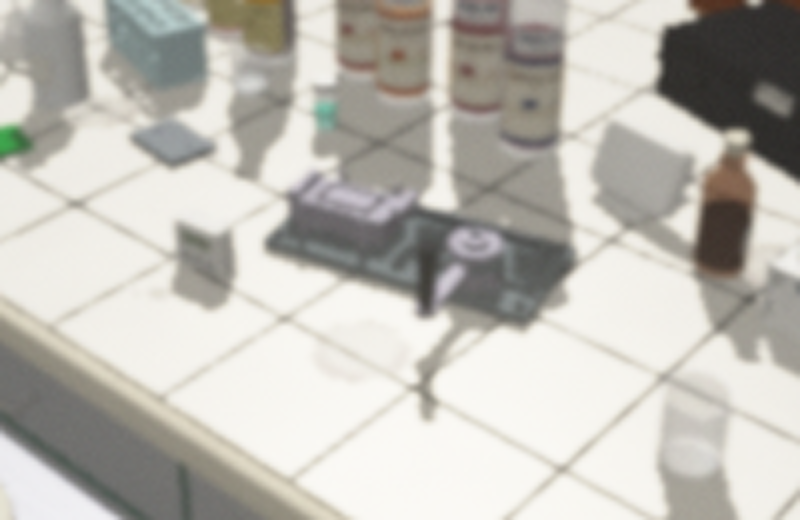

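```bash
cat > seg.py <<'E'
from h import *
d=load('top0');c=d['color'];g=cv2.cvtColor(c,cv2.COLOR_BGR2GRAY)
def up(im): return cv2.resize(im,None,fx=4,fy=4,interpolation=cv2.INTER_CUBIC)
def unup(p): return (np.asarray(p,float)+0.5)/4-0.5
def rect(mask,seed):
    n,l=cv2.connectedComponents(mask); m=(l==l[seed[1],seed[0]]).astype(np.uint8)
    m=cv2.morphologyEx(m,cv2.MORPH_CLOSE,np.ones((9,9)));
    cs,_=cv2.findContours(m,cv2.RETR_EXTERNAL,cv2.CHAIN_APPROX_NONE); k=max(cs,key=cv2.contourArea)
    return m,k
E
python3 - <<'E'
from seg import *
print(g[175:215:2,160:195:2])
print('row across base',g[195,225:330])
print('col',g[165:235,265])
E
```

```text
[[115 119 161 168 169 168 169 168 168 168 163 118 112 119 117 118 118 118]
 [117 119 163 168 167 171 169 170 168 168 167 131 116 117 121 117 117 118]
 [118 120 164 167 170 168 168 167 167 168 168 133 156 123 120 120 117 118]
 [117 140 169 169 168 166 167 167 169 167 168 134 161 162 138 120 122 117]
 [123 167 169 168 168 169 168 168 169 167 166 114 163 167 171 160 134 120]
 [141 169 169 156 157 164 169 166 168 168 168 113 161 168 168 168 167 165]
 [165 170 161 110 108 114 124 120 134 150 154 110 161 168 167 168 168 167]
 [165 168 150 106 109 106 106 108 109 107 110 107 117 120 124 133 167 168]
 [167 169 135 108 108 106 108 107 110 108 106 108 109 108 108  90 154 167]
 [169 167 123 107 106 107 108 108 107 107 108 106 107 108 107  94 140 170]
 [116 119 111 104  97 106 109 110 109 109 109 107 107 109 106  97 144 149]
 [165 157 109 107 108 107 112 107 107 107 108 108  97 104 104 102 143 147]
 [168 153 109 107 108 107 108 108 108 109 108 109 107 107 107 126 167 169]
 [167 142 108 107 106 109 110 110 108 109 108 108 108 109  99 129 169 167]
 [169 151 113 107 111 106 109 110 106 108 108 107 
[... 432 characters left out ...]
2 157 158 159 159 160 161 159 122 106 120 123 124 102 122
 124 125 122 114  90  82  81  88  90  97  99 110 119 120 122 122 122 124
 125 122 102  77 110 117 121 120 113  94  82 107 123 124 121  95  92  76
  75  73  73  76  72  69  70  72  77  75  77  93  85  78  88 110 119 122
 121 121 114  98  89 102 121 123 123 124 123 106  80  75  75  75  74  75
  73  75  73  75  78  96 126 165 169 170 170 170 169 172 169]
col [167 167 169 167 167 167 169 167 168 168 168 169 156 116  82  72  70  72
  73  71  71  70  73  85 108 119 116 115 115 117 110  97  89  85  75  75
  85 105 109  88  74  71  74  74  74  72  73  81  94  94  96  94  99 116
 123 142 168 173 171 173 170 173 173 172 174 171 171 171 172 173]
```

```bash
python3 - <<'E'
from seg import *
G=up(cv2.GaussianBlur(g,(3,3),0))
# close grout lines: grout joins plate; open to cut
m=((G<138)).astype(np.uint8)
m=cv2.morphologyEx(m,cv2.MORPH_OPEN,np.ones((17,17)))
M,k=rect(m,(177*4,197*4)); r=cv2.minAreaRect(k); print('plate px',r)
b=unup(cv2.boxPoints(r)); W=ray(d,b,0.006); print(W.round(4).tolist()); print('centre',W.mean(0).round(4),[np.linalg.norm(W[i]-W[i-1]).round(4) for i in range(4)])
for i in range(4):
    e=W[i]-W[i-1]; print(np.arctan2(e[1],e[0]).round(3))
vis=up(c); cv2.drawContours(vis,[k],-1,(0,0,255),1); 
m=((G<108)).astype(np.uint8)
m[:, :232*4]=0
m2=cv2.morphologyEx(m,cv2.MORPH_OPEN,np.ones((11,11)))
M,k2=rect(m2,(280*4,205*4)); r2=cv2.minAreaRect(k2); print('base',r2)
cv2.drawContours(vis,[k2],-1,(0,255,0),1)
cv2.imwrite('pics/seg1.png',vis[560:1080,560:1360])
# grip top: dark
m=(G<60).astype(np.uint8)*255
cs,_=cv2.findContours(m,cv2.RETR_EXTERNAL,cv2.CHAIN_APPROX_NONE)
for q in cs:
    x=q.reshape(-1,2).mean(0)
    if abs(x[0]-308*4)<60 and abs(x[1]-226*4)<60:
        a=unup(cv2.minEnclosingCircle(q)[0]); print('grip',a,cv2.contourArea(q)/16,cv2.minEnclosingCircle(q)[1]/4,ray(d,a,0.101))
E
```

```text
plate px ((709.018310546875, 789.33544921875), (115.621826171875, 80.17330169677734), 6.340191841125488)
[[0.5296, 0.345, 0.006], [0.5976, 0.3405, 0.006], [0.5887, 0.2423, 0.006], [0.5208, 0.2472, 0.006]]
centre [0.5592 0.2937 0.006 ] [np.float64(0.0982), np.float64(0.0681), np.float64(0.0987), np.float64(0.068)]
1.481
-0.065
-1.662
3.07
base ((1116.853271484375, 780.9632568359375), (166.4875946044922, 331.208251953125), 78.34970092773438)
grip [307.75 226.  ] 7.59375 1.9764485359191895 [[ 0.46723315 -0.14198668  0.101     ]]
```

View pics/seg1.png

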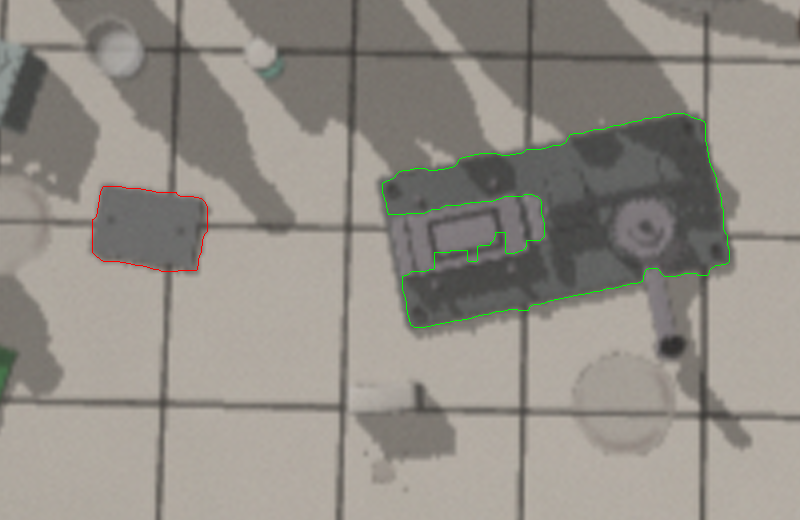

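```bash
python3 - <<'E'
from seg import *
ci=c.astype(int); br=ci[...,0]-ci[...,2]
print(br[182:212,160:196])
print('base'); print(br[165:225:2,232:330:3])
E
```

```text
[[-12 -13 -14 ... -10 -11 -10]
 [-11 -13 -16 ... -10 -11 -10]
 [-12 -13 -17 ... -14 -12 -13]
 ...
 [-16 -14 -17 ... -16 -16 -16]
 [-17 -16 -16 ... -16 -15 -16]
 [-16 -17 -18 ... -15 -17 -18]]
base
[[-10 -11 -12 -11  -9 -10 -11 -12  -9 -13 -15 -15 -11  -6 -11  -9  -9 -13
  -12 -10  -9 -10 -10 -11 -11 -12 -11 -16 -10 -15 -15 -16 -17]
 [-12 -10 -10 -11 -11 -10 -10  -9 -11 -14 -15 -15 -15  -9 -11 -11 -11 -10
  -10 -10 -11 -11 -10 -10 -10 -10 -10 -13 -10 -17 -15 -14 -16]
 [-11 -10 -10 -11 -10 -12 -11 -10 -11 -13 -16 -16 -16 -11 -13 -11 -12 -12
  -11 -12 -12  -9 -13 -10  -8  -6  -2  -3  -9 -16 -16 -16 -16]
 [-12 -11 -10 -13 -12 -11 -10 -11 -10 -11 -16 -16 -15 -10 -16 -15 -10  -9
  -10 -10  -9  -8  -6  -2  -2  -3  -2  -2  -9 -16 -16 -15 -16]
 [-11 -11 -11 -10 -11 -10  -9 -10 -10 -10 -13 -17 -14 -12 -15 -16 -12 -10
  -10  -4  -2  -1  -2   0  -2  -1  -2  -2  -7 -16 -15 -15 -16]
 [-13 -10 -13 -11 -13 -12 -12 -10 -11 -10 -15 -16 -14  -9 -13 -10  -3   0
   -2   0  -2  -2  -1  -1  -2  -1  -3  -1  -6 -15 -16 -16 -17]
 [-14 -11 -12  -9 -12 -14 -12 -10  -9  -9  -9 -13 -10  -3  -2   0   1   0
    1  
[... 2507 characters left out ...]
7 -16 -14 -15]
 [-15 -16 -15  -1  -1  -3  -2  -3   0  -2   0   0  -1  -2  -7  -9  -9 -11
  -12 -12 -16 -16 -16 -16  -3  -6 -10 -17 -10 -16 -15 -17 -16]
 [-15 -16 -16  -2  -4  -1  -3  -3  -1  -1  -5  -6  -9  -6  -9 -11 -15 -15
  -17 -14 -16 -15 -17 -15  -3  -6 -10 -16 -11 -16 -15 -15 -15]
 [-16 -16 -16  -4  -3  -2  -2  -5  -7  -9 -11 -10 -14  -8 -16 -13 -17 -17
  -16 -14 -16 -16 -17 -16  -3  -4 -12 -15  -9 -17 -16 -16 -15]
 [-17 -16 -16 -11  -6  -8  -9 -11 -12 -13 -14 -16 -16 -10 -16 -15 -16 -17
  -16 -17 -16 -13 -16 -15  -3  -4 -11 -16 -10 -16 -15 -14 -16]
 [-16 -15 -17 -15 -10 -11 -14 -16 -15 -14 -14 -16 -16 -12 -16 -15 -17 -16
  -18 -15 -17 -16 -16 -16  -6  -4  -9 -16 -10 -17 -17 -15 -16]]
```

```bash
python3 - <<'E'
from seg import *
ims=[imaging.get_image('top')['color'].astype(float) for _ in range(5)]+[c.astype(float)]
A=np.mean(ims,0); np.save('topavg.npy',A)
A=cv2.GaussianBlur(A,(3,3),0)
R=(A[...,0]-A[...,2])/A.mean(-1)
RU=up(R.astype(np.float32))
vis=up(c)
out=[]
for name,seed,th,h,op in (('plate',(177,197),-0.058,0.007,17),('base',(280,205),-0.06,0.0115,31)):
    m=(RU>th).astype(np.uint8); m=cv2.morphologyEx(m,cv2.MORPH_OPEN,np.ones((op,op)))
    M,k=rect(m,(seed[0]*4,seed[1]*4)); cv2.drawContours(vis,[k],-1,(0,0,255),1)
    W=ray(d,unup(k.reshape(-1,2)),h)[:,:2]*1000
    r=cv2.minAreaRect(W.astype(np.float32)); print(name,np.round(r[0],1),np.round(r[1],1),r[2])
    mo=cv2.moments(W.astype(np.float32)); print(' centroid',mo['m10']/mo['m00'],mo['m01']/mo['m00'],'area',mo['m00'], 'ang',0.5*np.arctan2(2*mo['mu11'],mo['mu20']-mo['mu02']))
    # iterative line fits per side
    (cx,cy),(w,hh),a=r
    if w<hh: a+=90; w,hh=hh,w
    th_=np.radians(a)
    for it in range(3):
        ex=np.array([np.cos(th_),np.sin(th_)]);ey=np.array([-ex[1],ex[0]])
        L=(W-[cx,cy])@np.c_[ex,ey]
        res=[]
        for ax,s,half,oth in((0,1,w/2,hh/2),(0,-1,w/2,hh/2),(1,1,hh/2,w/2),(1,-1,hh/2,w/2)):
            sel=(abs(L[:,ax]*s-half)<7)&(abs(L[:,1-ax])<oth*0.8)
            p=np.polyfit(L[sel,1-ax],L[sel,ax],1); res.append((p[1],p[0],sel.sum()))
        cx,cy=np.array([cx,cy])+ex*(res[0][0]+res[1][0])/2+ey*(res[2][0]+res[3][0])/2
        w=res[0][0]-res[1][0];hh=res[2][0]-res[3][0]
        th_+=(res[2][1]+res[3][1])/2
    print(' lines c',np.round([cx,cy],1),'size',w,hh,'long dir',th_,[np.round(x,3).tolist() for x in res])
cv2.imwrite('pics/seg2.png',vis[560:1080,560:1360])
E
```

```text
plate [562.2 296.2] [89.2 60. ] 82.29048156738281
 centroid 561.9872721926237 295.84659517065415 area 5016.453575409949 ang 1.440570428108566
 lines c [562.  295.9] size 86.80390648830297 58.478904932239075 long dir 1.4428368579876767 [[43.402, -0.0, 54.0], [-43.402, -0.0, 55.0], [29.239, -0.003, 81.0], [-29.239, 0.003, 81.0]]
base [573.3 -48.5] [133.1 279.7] 12.280319213867188
 centroid 573.8088831539684 -48.37111554495092 area 35293.95023514664 ang -1.3480175071149518
 lines c [573.8 -48.3] size 276.8537237022716 128.32664133256543 long dir 1.795254307458099 [[138.427, 0.007, 120.0], [-138.427, 0.002, 119.0], [64.163, -0.001, 261.0], [-64.163, 0.001, 256.0]]
```

View pics/seg2.png

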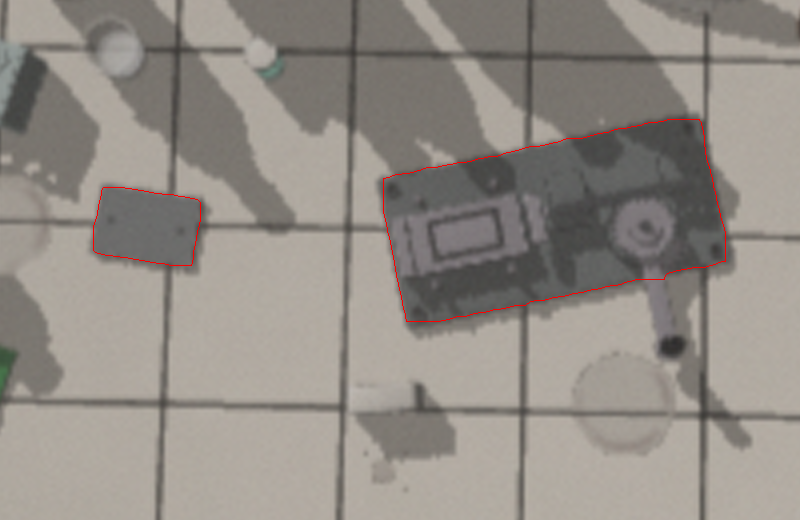

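Request:
arm_command:
  dp:
    - [37,-22,0]
    - [37,-22,0]
    - [37,-22,0]
    - [37,-22,0]
    - [37,-22,0]
    - [37,-22,0]
    - [37,-22,0]
    - [37,-22,0]
    - [37,-22,0]
    - [37,-22,0]
    - [0,0,-40]
    - [0,0,-40]
    - [0,0,-40]
    - [0,0,0]
  turn: [-0.134,-0.134,-0.134,-0.134,-0.134,-0.134,-0.134,-0.134,-0.134,-0.134,0,0,0,0]
  grip: [1,1,1,1,1,1,1,1,1,1,1,1,1,1]

```text
time: 2.1
ee_pos: [0.5617, 0.2945, 0.2813]
tcp_rot: [-3.136, -0.006, 3.014]
contact_force: [1.0, -0.7, 1.0]
grip_width: 0.0854
```

```bash
python3 - <<'E'
from h import *
d=grab('scene','s1'); c=d['color']
cv2.imwrite('pics/s1z.png',cv2.resize(c[100:230,140:300],None,fx=5,fy=4.6))
s=robot.get_state(); print(s['ee_pos'],s['tcp_rot'],s['joint_pos'])
E
```

```text
[0.56258881 0.29500691 0.28425381] [-3.13936022e+00 -1.22127612e-03  3.01475463e+00] [ 7.28637315e-01  4.79216479e-01  1.29366498e-01  5.76690675e-04
 -1.22343261e+00 -8.55670971e-01]
```

View pics/s1z.png

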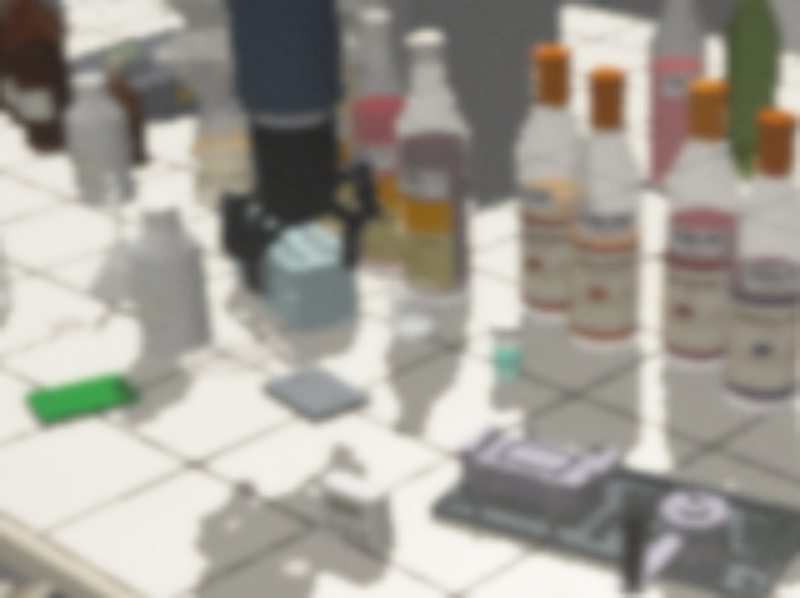

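```bash
python3 - <<'E'
from h import *
d=load('s1');K=d['intrinsics'];Ti=np.linalg.inv(d['T'])
for p in [(.562,.296,.008),(.5626,.295,.12),(.5626,.295,.284),(.557,.025,.04)]:
    q=K@(Ti@np.r_[p,1])[:3]; q=q[:2]/q[2]; print(p,q,(q-[140,100])*[5,4.6])
E
```

```text
(0.562, 0.296, 0.008) [203.01923892 183.95040523] [315.09619458 386.17186408]
(0.5626, 0.295, 0.12) [201.2932351  160.92966952] [306.46617549 280.27647981]
(0.5626, 0.295, 0.284) [198.11530675 123.93480743] [290.57653374 110.10011418]
(0.557, 0.025, 0.04) [247.5444072  198.93914707] [537.72203602 455.12007651]
```

Request:
arm_command:
  dp:
    - [0,1,-40]
    - [0,0,-40]
    - [0,0,-25]
    - [0,0,-10]
    - [0,0,0]
    - [0,0,0]
  turn: [0,0,0,0,0,0]
  grip: [1,1,1,1,1,1]

```text
time: 2.9
ee_pos: [0.5633, 0.2967, 0.1717]
tcp_rot: [3.139, 0.003, 3.015]
contact_force: [1.1, -0.2, 1.0]
grip_width: 0.0855
```

Request:
arm_command:
  dp:
    - [0,0,-2]
    - [0,0,0]
    - [0,0,0]
    - [0,0,0]
    - [0,0,0]
    - [0,0,0]
    - [0,0,0]
    - [0,0,0]
  turn: [0,0,0,0,0,0,0,0]
  grip: [1,0.4,0.4,0.4,0.4,0.4,0.4,0.4]

```text
time: 3.9
ee_pos: [0.5631, 0.2964, 0.169]
tcp_rot: [3.14, 0.002, 3.015]
contact_force: [-0.3, -0.6, 5.7]
grip_width: 0.0578
```

```bash
python3 - <<'E'
from h import *
d=grab('scene','s2'); c=d['color']
cv2.imwrite('pics/s2z.png',cv2.resize(c[100:230,140:300],None,fx=5,fy=4.6))
s=robot.get_state(); print(s['ee_pos'],s['tcp_rot'],s['contact_force'],s['grip_width'])
E
```

```text
[0.56307625 0.2964286  0.16906978] [3.14041729e+00 1.92818111e-03 3.01507936e+00] [ 0.08359441 -1.05063904  6.40453082] 0.05792579462588642
```

View pics/s2z.png

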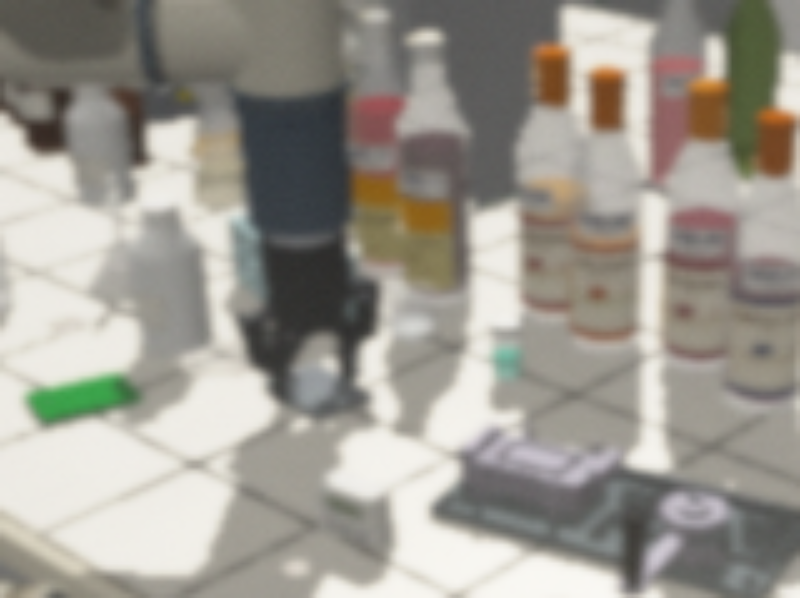

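Request:
arm_command:
  dp:
    - [0,0,10]
    - [0,0,30]
    - [0,0,45]
    - [0,0,35]
    - [0,0,0]
    - [0,0,0]
  turn: [0,0,0,0,0,0]
  grip: [0.4,0.4,0.4,0.4,0.4,0.4]

```text
time: 4.7
ee_pos: [0.5622, 0.296, 0.2869]
tcp_rot: [-3.141, -0.001, 3.014]
contact_force: [-1.1, 0.5, -1.6]
grip_width: 0.0582
```

```bash
python3 - <<'E'
from h import *
d=grab('scene','s3'); c=d['color']
cv2.imwrite('pics/s3z.png',cv2.resize(c[100:230,140:300],None,fx=5,fy=4.6))
s=robot.get_state(); print(s['ee_pos'],s['tcp_rot'],s['contact_force'],s['grip_width'])
E
```

```text
[0.56212303 0.29590935 0.28632051] [-3.14007994e+00 -2.23214189e-03  3.01434228e+00] [ 0.65215789 -0.7809548  -1.23768592] 0.05811282560587362
```

View pics/s3z.png

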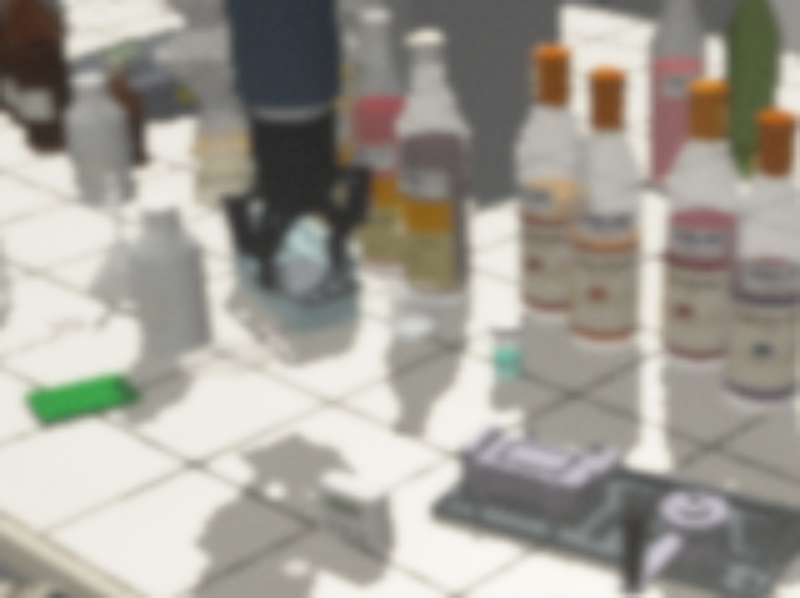

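Request:
arm_command:
  dp:
    - [-0.6,-34,0]
    - [-0.6,-34,0]
    - [-0.6,-34,0]
    - [-0.6,-34,0]
    - [-0.6,-34,0]
    - [-0.6,-34,0]
    - [-0.6,-34,0]
    - [-0.6,-34,0]
    - [0,0,-20]
    - [0,0,-19]
    - [0,0,0]
    - [0,0,0]
  turn: [0.044,0.044,0.044,0.044,0.044,0.044,0.044,0.044,0,0,0,0]
  grip: [0.4,0.4,0.4,0.4,0.4,0.4,0.4,0.4,0.4,0.4,0.4,0.4]

```text
time: 6.25
ee_pos: [0.558, 0.0242, 0.2488]
tcp_rot: [-3.141, -0.0, -2.916]
contact_force: [-0.7, 0.9, -1.0]
grip_width: 0.0581
```

```bash
python3 - <<'E'
from h import *
d=grab('scene','s4'); c=d['color']
cv2.imwrite('pics/s4z.png',cv2.resize(c[130:250,180:340],None,fx=5,fy=5,interpolation=cv2.INTER_CUBIC))
t=grab('top','t4'); cv2.imwrite('pics/t4z.png',cv2.resize(t['color'][160:250,210:340],None,fx=6,fy=6,interpolation=cv2.INTER_CUBIC))
s=robot.get_state(); print(s['ee_pos'],s['tcp_rot'],s['contact_force'],s['grip_width'])
E
```

```text
[0.5580798  0.0243515  0.24937487] [-3.14143958e+00  1.08337527e-03 -2.91622568e+00] [ 0.65833787 -0.38430276 -1.14395142] 0.0578899083995358
```

View pics/s4z.png

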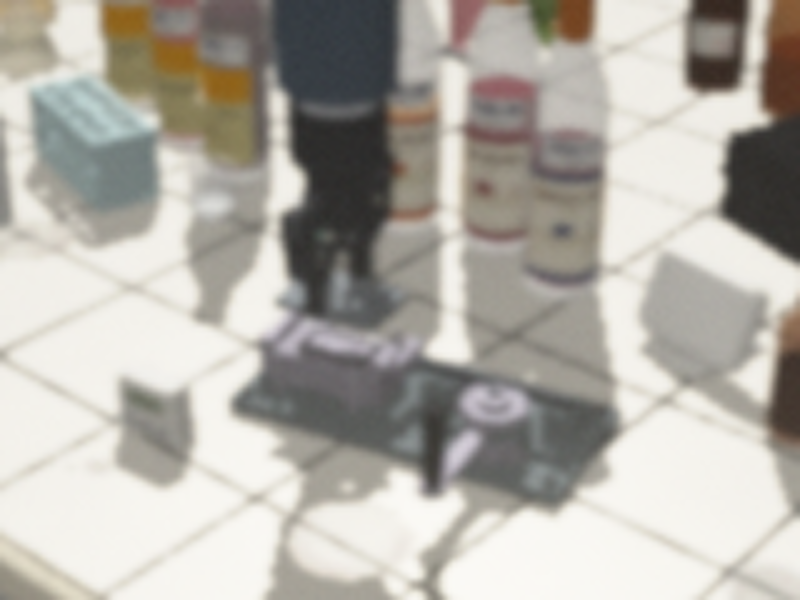

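View pics/t4z.png

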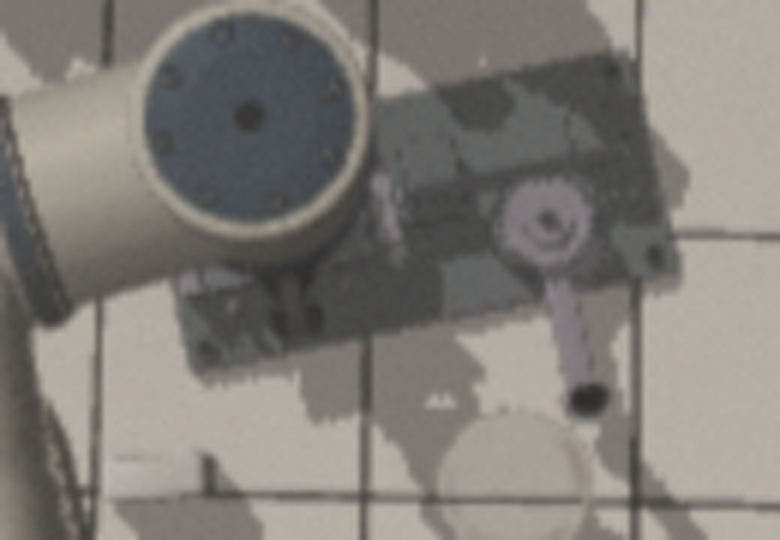

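Request:
arm_command:
  dp:
    - [-0.6,-0.8,-15]
    - [0,0,-12]
    - [0,0,-6]
    - [0,0,0]
    - [0,0,0]
  turn: [0,0,0,0,0]
  grip: [0.4,0.4,0.4,0.4,0.4]

```text
time: 6.98
ee_pos: [0.5574, 0.0234, 0.216]
tcp_rot: [-3.141, 0.001, -2.916]
contact_force: [0.2, -0.6, -2.0]
grip_width: 0.058
```

```bash
python3 - <<'E'
from h import *
d=grab('scene','s5'); c=d['color']
cv2.imwrite('pics/s5z.png',cv2.resize(c[170:230,215:315],None,fx=8,fy=8,interpolation=cv2.INTER_CUBIC))
s=robot.get_state(); print(s['ee_pos'],s['tcp_rot'],s['contact_force'],s['grip_width'])
E
```

```text
[0.55740938 0.02341189 0.21611046] [-3.14154008e+00  8.62265771e-04 -2.91652218e+00] [ 0.24214118 -0.22692709  0.12038301] 0.058229475030103145
```

View pics/s5z.png

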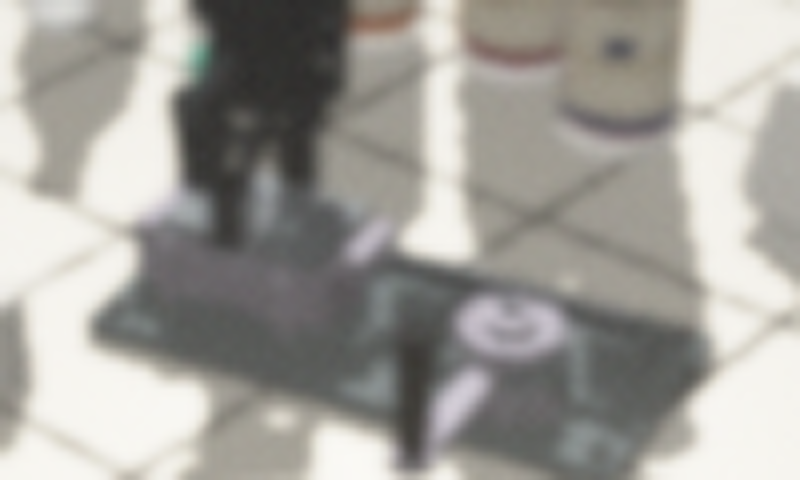

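Request:
arm_command:
  dp:
    - [0,0,-2]
    - [0,0,-2]
    - [0,0,0]
    - [0,0,0]
  turn: [0,0,0,0]
  grip: [0.4,0.4,0.4,0.4]

```text
time: 7.52
ee_pos: [0.5572, 0.0233, 0.2117]
tcp_rot: [-3.142, -0.0, -2.917]
contact_force: [0.3, -0.5, -0.3]
grip_width: 0.0582
```

Request:
arm_command:
  dp:
    - [0,0,-1]
    - [0,0,-1]
    - [0,0,0]
    - [0,0,0]
  turn: [0,0,0,0]
  grip: [0.4,0.4,0.4,0.4]

```text
time: 8.02
ee_pos: [0.5572, 0.0234, 0.2097]
tcp_rot: [-3.142, 0.0, -2.917]
contact_force: [0.7, -0.8, -0.6]
grip_width: 0.0582
```

Request:
arm_command:
  dp:
    - [0,0,-0.7]
    - [0,0,-0.7]
    - [0,0,0]
    - [0,0,0]
  turn: [0,0,0,0]
  grip: [0.4,0.4,0.4,0.4]

```text
time: 8.52
ee_pos: [0.5572, 0.0234, 0.2089]
tcp_rot: [-3.141, 0.0, -2.916]
contact_force: [-2.1, -0.4, 5.2]
grip_width: 0.0579
```

Request:
arm_command:
  dp:
    - [0,0,0]
    - [0,0,0]
    - [0,0,0]
    - [0,0,20]
    - [0,0,25]
    - [0,0,0]
    - [0,0,0]
    - [0,0,0]
    - [0,0,0]
    - [0,0,0]
  turn: [0,0,0,0,0,0,0,0,0,0]
  grip: [1,1,1,1,0,0,0,0,0,0]

```text
time: 9.78
ee_pos: [0.5571, 0.0234, 0.253]
tcp_rot: [-3.142, -0.001, -2.917]
contact_force: [-0.3, 0.0, -0.1]
grip_width: 0.0001
```

```bash
python3 - <<'E'
from h import *
d=grab('scene','s6'); c=d['color']
cv2.imwrite('pics/s6z.png',cv2.resize(c[170:230,215:315],None,fx=8,fy=8,interpolation=cv2.INTER_CUBIC))
s=robot.get_state(); print(s['ee_pos'],s['tcp_rot'],s['contact_force'],s['grip_width'])
E
```

```text
[0.55716683 0.02335708 0.25305568] [-3.14156599e+00 -4.12703430e-04 -2.91661961e+00] [ 0.33722265 -0.35509235 -0.40119494] -0.0005618359190555973
```

View pics/s6z.png

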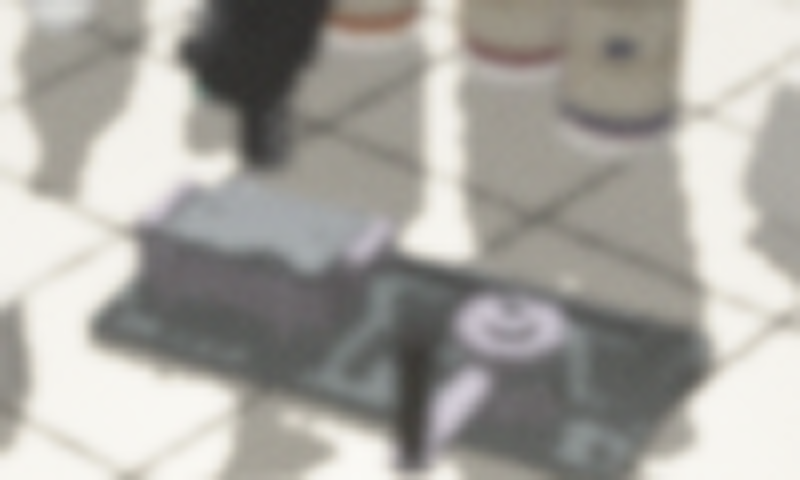

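Request:
arm_command:
  dp:
    - [0,0,-15]
    - [0,0,-13]
    - [0,0,-2]
    - [0,0,-1]
    - [0,0,0]
  turn: [0,0,0,0,0]
  grip: [0,0,0,0,0]

```text
time: 10.45
ee_pos: [0.5573, 0.0234, 0.2224]
tcp_rot: [-3.142, 0.0, -2.917]
contact_force: [-0.2, -0.7, -0.0]
grip_width: -0.0002
```

Request:
arm_command:
  dp:
    - [0,0,-1]
    - [0,0,-1]
    - [0,0,-0.5]
    - [0,0,0]
    - [0,0,0]
  turn: [0,0,0,0,0]
  grip: [0,0,0,0,0]

```text
time: 11.08
ee_pos: [0.5572, 0.0234, 0.2215]
tcp_rot: [-3.141, 0.001, -2.916]
contact_force: [-4.4, 0.8, 9.7]
grip_width: -0.0
```

Request:
arm_command:
  dp:
    - [0,0,-0.5]
    - [0,0,0]
    - [0,0,0]
    - [0,0,0]
  turn: [0,0,0,0]
  grip: [0,0,0,0]

```text
time: 11.58
ee_pos: [0.5572, 0.0234, 0.2215]
tcp_rot: [-3.141, 0.002, -2.916]
contact_force: [-5.8, 0.5, 13.5]
grip_width: 0.0001
```

Request:
arm_command:
  dp:
    - [0,0,30]
    - [0,0,40]
    - [0,0,20]
    - [-10,-18.6,0]
    - [-10,-18.6,0]
    - [-10,-18.6,0]
    - [-10,-18.6,0]
    - [-10,-18.6,0]
    - [-10,-18.6,0]
    - [-10,-18.6,0]
    - [-10,-18.6,0]
    - [-10,-18.6,0]
    - [0,0,0]
    - [0,0,0]
  turn: [0,0,0,-0.1745,-0.1745,-0.1745,-0.1745,-0.1745,-0.1745,-0.1745,-0.1745,-0.1745,0,0]
  grip: [0,0,0,0.5,1,1,1,1,1,1,1,1,1,1]

```text
time: 13.32
ee_pos: [0.4674, -0.1438, 0.3094]
tcp_rot: [3.141, 0.0, 1.798]
contact_force: [0.3, 1.0, 0.1]
grip_width: 0.0854
```

```bash
python3 - <<'E'
from h import *
d=grab('scene','s7'); c=d['color']
cv2.imwrite('pics/s7z.png',cv2.resize(c[150:270,200:360],None,fx=5,fy=5,interpolation=cv2.INTER_CUBIC))
t=grab('top','t7'); cv2.imwrite('pics/t7z.png',cv2.resize(t['color'][160:250,210:340],None,fx=6,fy=6,interpolation=cv2.INTER_CUBIC))
s=robot.get_state(); print(s['ee_pos'],s['tcp_rot'],s['contact_force'],s['grip_width'],s['joint_pos'].round(2))
E
```

```text
[ 0.46749738 -0.14358515  0.30931316] [ 3.14135128e+00 -1.77357546e-05  1.79817224e+00] [-0.4414835   0.13288095 -0.63853666] 0.085627932363654 [ 0.02  0.19 -0.23 -0.   -1.16 -1.37]
```

View pics/s7z.png

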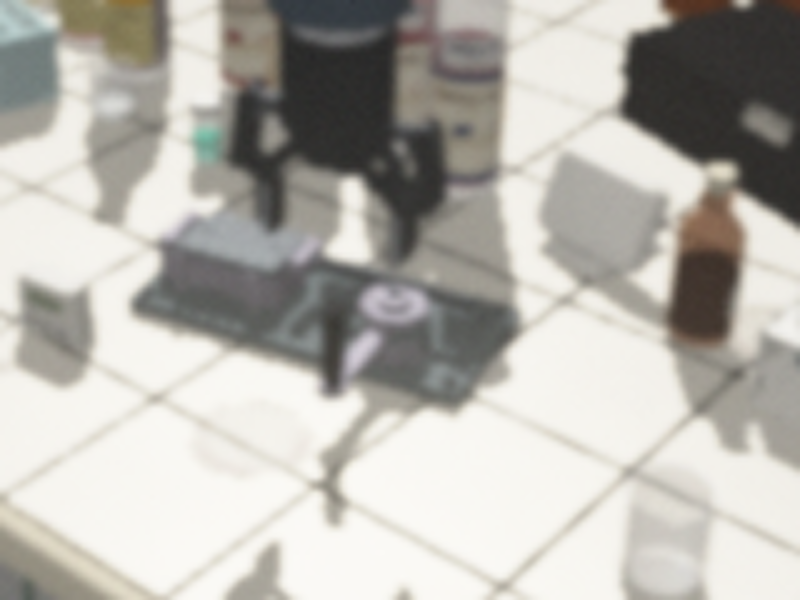

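View pics/t7z.png

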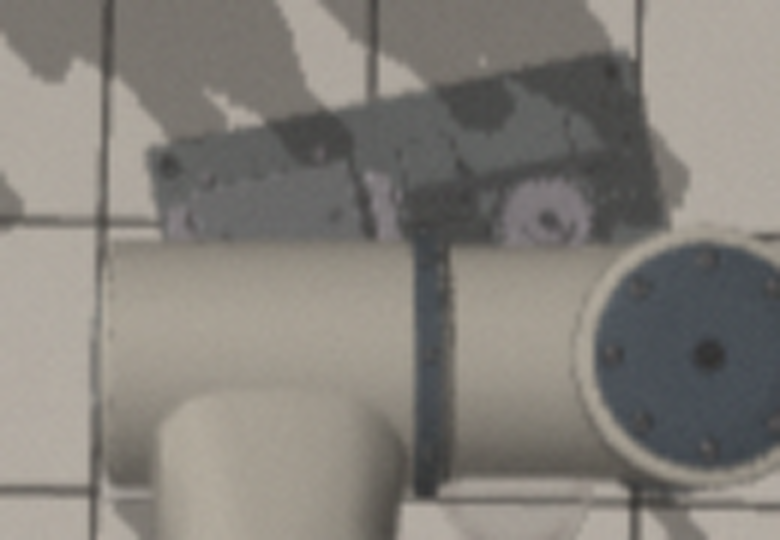

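Request:
arm_command:
  dp:
    - [0,0,-30]
    - [0,0,-25]
    - [0,0,-14]
    - [0,0,0]
    - [0,0,0]
  turn: [0,0,0,0,0]
  grip: [1,1,1,1,1]

```text
time: 14.05
ee_pos: [0.4678, -0.144, 0.2412]
tcp_rot: [3.14, 0.001, 1.797]
contact_force: [-0.4, 0.8, 0.7]
grip_width: 0.0857
```

```bash
python3 - <<'E'
from h import *
d=grab('scene','s8'); c=d['color']
cv2.imwrite('pics/s8z.png',cv2.resize(c[170:260,220:340],None,fx=6.6,fy=6.6,interpolation=cv2.INTER_CUBIC))
s=robot.get_state(); print(s['ee_pos'],s['tcp_rot'],s['contact_force'],s['grip_width'],s['joint_pos'].round(2))
E
```

```text
[ 0.46774223 -0.1440144   0.24132894] [3.13971211e+00 7.40890810e-04 1.79660948e+00] [0.80375819 0.14430061 1.00840626] 0.08579593554811027 [ 0.02  0.25 -0.33  0.   -0.98 -1.37]
```

View pics/s8z.png

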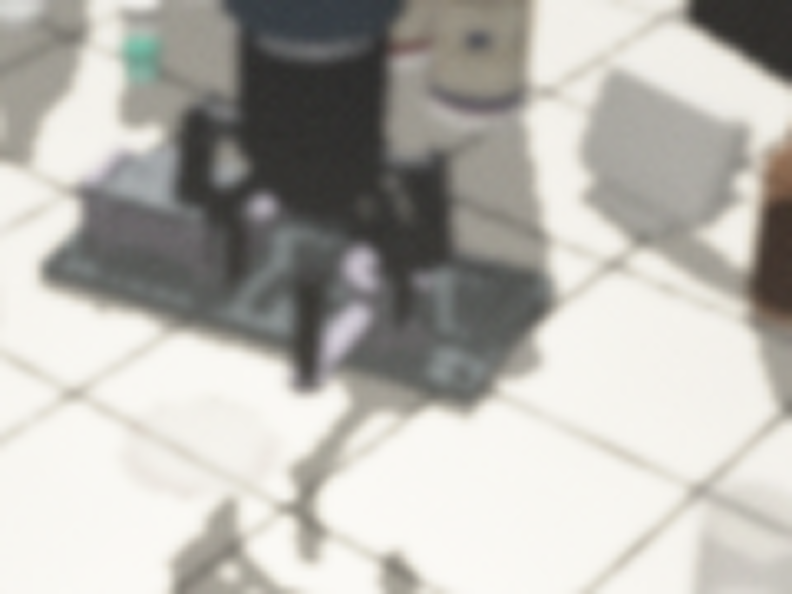

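Request:
arm_command:
  dp:
    - [0,0,0]
    - [0,0,0]
    - [0,0,0]
    - [0,0,0]
    - [0,0,0]
    - [0,0,0]
    - [0,0,0]
  turn: [0,0,0,0,0,0,0]
  grip: [0.1,0.1,0.1,0.1,0.1,0.1,0.1]

```text
time: 14.98
ee_pos: [0.4673, -0.1443, 0.2405]
tcp_rot: [3.141, 0.001, 1.796]
contact_force: [0.3, -4.5, 2.6]
grip_width: 0.0144
```

Request:
arm_command:
  dp:
    - [1.2,-4.9,0]
    - [0,0,0]
    - [0,0,0]
  turn: [0.05,0,0]
  grip: [0.1,0.1,0.1]

```text
time: 15.35
ee_pos: [0.4681, -0.1482, 0.2405]
tcp_rot: [3.141, -0.002, 1.845]
contact_force: [-3.3, 2.6, 5.1]
grip_width: 0.0144
```

Request:
arm_command:
  dp:
    - [1.5,-4.8,0]
    - [1.7,-4.7,0]
    - [0,0,0]
    - [0,0,0]
  turn: [0.05,0.05,0,0]
  grip: [0.1,0.1,0.1,0.1]

```text
time: 15.85
ee_pos: [0.4714, -0.1581, 0.2405]
tcp_rot: [3.141, -0.001, 1.945]
contact_force: [-1.7, 0.1, 5.3]
grip_width: 0.0146
```

Request:
arm_command:
  dp:
    - [1.9,-4.6,0]
    - [2.2,-4.5,0]
    - [0,0,0]
    - [0,0,0]
  turn: [0.05,0.05,0,0]
  grip: [0.1,0.1,0.1,0.1]

```text
time: 16.35
ee_pos: [0.4753, -0.1668, 0.2405]
tcp_rot: [3.141, -0.002, 2.045]
contact_force: [-4.6, 3.6, 6.6]
grip_width: 0.0144
```

```bash
python3 - <<'E'
from h import *
s=robot.get_state(); p=s['ee_pos'];f=s['contact_force']; r=p[:2]-[.565,-.1222]; a=np.arctan2(-r[1],-r[0]); print(p,np.hypot(*r),a-.2245, 'tang',f[:2]@[np.sin(a),-np.cos(a)],'rad',f[:2]@[-np.cos(a),-np.sin(a)])
E
```

```text
[ 0.47531585 -0.16683679  0.24050233] 0.10017829177241142 0.23731468921622187 tang -5.265292402115147 rad 2.468409599856269
```

Request:
arm_command:
  dp:
    - [2.4,-4.4,0]
    - [2.6,-4.3,0]
    - [0,0,0]
    - [0,0,0]
  turn: [0.05,0.05,0,0]
  grip: [0.1,0.1,0.1,0.1]

```text
time: 16.85
ee_pos: [0.4805, -0.1759, 0.2405]
tcp_rot: [3.141, -0.001, 2.145]
contact_force: [-2.3, 1.4, 5.7]
grip_width: 0.0144
```

```bash
cat > lv.py <<'E'
from h import *
s=robot.get_state(); p=s['ee_pos'];f=s['contact_force']; r=p[:2]-[.565,-.1222]; a=np.arctan2(-r[1],-r[0]); print(p,np.hypot(*r),'th',a-.2245, 'tang',f[:2]@[np.sin(a),-np.cos(a)],'rad',f[:2]@[-np.cos(a),-np.sin(a)],'fz',f[2],s['grip_width'])
E
python3 lv.py
```

```text
[ 0.4804556  -0.17590054  0.24050127] 0.10015739272733515 th 0.3413831661465009 tang -2.3944956627605842 rad 1.243192715151282 fz 5.739422158520498 0.014414951680624413
```

Request:
arm_command:
  dp:
    - [2.8,-4.1,0]
    - [3.0,-4.0,0]
    - [0,0,0]
    - [0,0,0]
  turn: [0.05,0.05,0,0]
  grip: [0.1,0.1,0.1,0.1]

```text
time: 17.35
ee_pos: [0.4859, -0.1837, 0.2405]
tcp_rot: [3.141, -0.002, 2.245]
contact_force: [-4.5, 2.8, 7.4]
grip_width: 0.0143
```

```bash
python3 lv.py
```

```text
[ 0.48594407 -0.1836789   0.24046933] 0.100147364558746 th 0.4364718469538489 tang -4.926690913744627 rad 1.8151766859818041 fz 7.379935402360028 0.014271735003109397
```

Request:
arm_command:
  dp:
    - [3.2,-3.8,0]
    - [3.4,-3.7,0]
    - [0,0,0]
    - [0,0,0]
  turn: [0.05,0.05,0,0]
  grip: [0.1,0.1,0.1,0.1]

```text
time: 17.85
ee_pos: [0.4928, -0.1914, 0.2405]
tcp_rot: [3.141, -0.001, 2.345]
contact_force: [-3.2, -0.2, 5.5]
grip_width: 0.0142
```

```bash
python3 lv.py
```

```text
[ 0.49278619 -0.1914465   0.24048822] 0.10004954970300693 th 0.5399249363193871 tang -2.082283751297031 rad 2.4872656567165117 fz 5.537167147003668 0.014223244504337007
```

Request:
arm_command:
  dp:
    - [2.0,-1.9,0]
    - [2.0,-1.9,0]
    - [0,0,0]
    - [0,0,0]
    - [0,0,0]
  turn: [0.03,0.025,0,0,0]
  grip: [0.1,0.1,0.1,0.1,0.1]

```text
time: 18.48
ee_pos: [0.4965, -0.1951, 0.2405]
tcp_rot: [3.142, -0.002, 2.4]
contact_force: [-4.2, 1.9, 6.7]
grip_width: 0.0146
```

```bash
python3 lv.py; python3 - <<'E'
from h import *
d=grab('scene','s9'); c=d['color']
cv2.imwrite('pics/s9z.png',cv2.resize(c[170:250,220:325],None,fx=7.5,fy=7.4,interpolation=cv2.INTER_CUBIC))
t=grab('top','t9'); cv2.imwrite('pics/t9z.png',cv2.resize(t['color'][160:250,210:340],None,fx=6,fy=6,interpolation=cv2.INTER_CUBIC))
E
```

```text
[ 0.49654116 -0.1951359   0.24047734] 0.10003128387571343 th 0.5925511366332038 tang -4.340425484563649 rad 1.44931888254787 fz 6.652896722395309 0.0145802265339369
```

View pics/s9z.png

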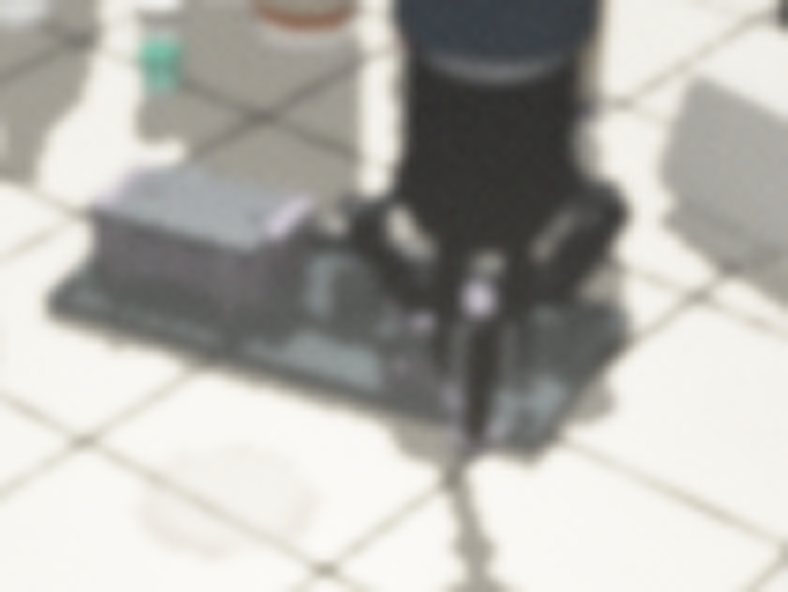

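View pics/t9z.png

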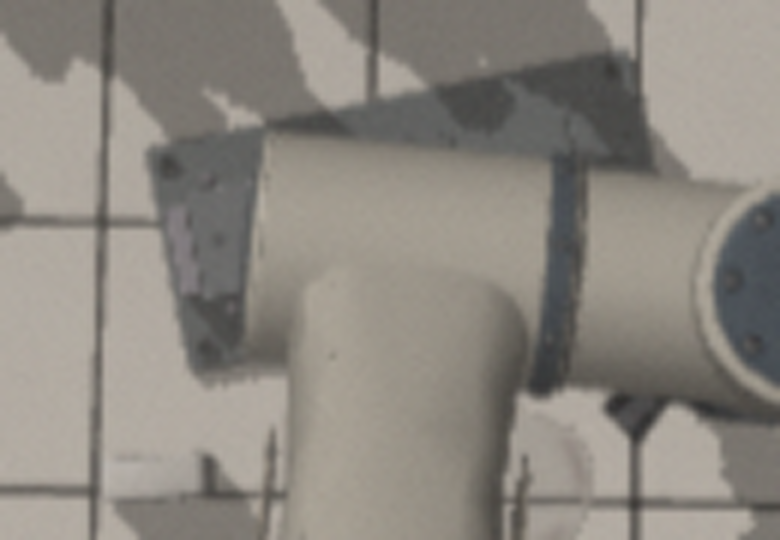

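Request:
arm_command:
  dp:
    - [0,0,0]
    - [0,0,0]
    - [0,0,0]
  turn: [0,0,0]
  grip: [0.1,0.1,0.1]

```text
time: 18.95
ee_pos: [0.4966, -0.1951, 0.2405]
tcp_rot: [3.142, -0.002, 2.4]
contact_force: [-3.9, 1.1, 7.2]
grip_width: 0.0145
```

```bash
python3 lv.py; python3 -c "
from h import *
print(robot.job_done())"; python3 lv.py
```

```text
[ 0.49656239 -0.19514057  0.2404757 ] 0.1000201609619713 th 0.5927378418960086 tang -3.6497572902999047 rad 1.8817699931689116 fz 7.194469588838594 0.01445375643228702
the job is handed in; nothing more can be done
None
the job is handed in; nothing more can be done
```

The grey plate is on the seat, pressed down, and clamped against the end stop. I handed the job in at about 19 s with the fingers still holding the lever at the third click. No verdict is given, so these are my own checks.

- **Plate:** I laid it between the pins. It met the seat at the expected height, with no sign of catching on a pin. I then pressed it with the shut fingers at 10 to 13.5 N. The last pictures show it flat against the end stop with the jaw touching it. The top view was partly hidden by the arm by then, so I did not measure its final position in millimetres.
- **Lever:** I pinched the post and swung it along its arc, turning the gripper with it. The push needed rose and fell as each click should, about 5 N just past a notch and 2 N just before the next. It stopped at about 0.59 rad, worked out from the gripper position and my measured pivot, good to about 0.03 rad. It was steady over the last half second, with about 4 N from the lever spring.
- **Disagreements:**
  - The gripper read 58 mm on the 60 mm plate and 14.5 mm on the 16 mm post, so its opening reads slightly low under grip.
  - A steady upward force of 5 to 7 N appeared while I held the lever, which I left alone.
- **Bystanders:** The arm's path stayed clear of them and they look unmoved where visible, but I did not measure their positions again.

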